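# Stack the vial tray on its base

## Robot

A 6-joint arm with a two-finger parallel gripper is mounted at the origin on the work surface. World frame = base frame: x ahead of the robot, y to its left, z up, the work surface at z = 0. Lengths are in m, angles in degrees, forces in N, time in s.
With the tool pointing down it reaches from about 0.35 to 0.925 m from the base axis. Payload 6.4 kg.
Tool frame: the origin (TCP) lies on the centre line of the jaws, within the pads' length; the fingertips stand 19 mm ahead of it and the grasp point (between the pads) is the TCP; z points along the fingers, y is the line along which they close (so a half turn about z gives the same grasp; the last joint's range is limited). The gripper opens to 94 mm and grips with 3 to 60 N. Pads are 16 mm wide; open, the fingers measure 119 mm over their backs; the gripper's body (75 mm by 177 mm) begins 78 mm behind the grasp point.
Start: joints at [66.056, 14.043, 89.255, -0, 76.702, -9.975], TCP at [0.157, 0.631, 0.224] pointing down, gripper open.
Joint ranges: [-179.41, 179.41], [-58.25, 129.5], [7.25, 145.43], [-54.29, 234.29], [11.92, 165.04], [-157.13, 157.13]. Speed limits (degrees/s): [147.25, 147.25, 180, 180, 180, 180].

## Interface

Orientations are given as a 3x3 rotation matrix whose columns are the frame's x, y, z axes.
In Python, from plant import manip gives the robot as it stands.
- The arm moves only by the shell command python3 -m crank 'ROWS' [OPENING] [FORCE]. ROWS is JSON, a list of rows, each a list of 2 entries, a list of its own where there are three numbers: the shift along the tool's x, y, z each as a share of 30 cm, from -1 to 1, then the turn about the tool's z as a share of 90 degrees, from -1 to 1. A call has 1 to 5 rows; each row is the pose to reach, as a shift and turn from the pose commanded when the call began, along the tool's axes at that moment; what a row does not reach only later rows make up. A row lasts 1/12 s, in which the tool goes at most 41.7 mm and 7.16 degrees, less where a joint would pass 70% of its speed; a pose out of reach is approached as far as the arm can. A call with a number of a shift or a turn outside -1 to 1 is refused whole. A call with a gripper value outside its range is refused whole. OPENING is the gripper command: -1 is shut, 1 is fully open, values between are in proportion, set as the call begins (- or left out, the last holds). The fingers move at their own pace and stop on an object; FORCE is the grip in N (left out, the last holds). Time passes only in rows, so rows that repeat a pose let the fingers close. It gives the time, the measured TCP pose, the force, the opening and the grip force at its end, in the units of the state.
- manip.get_state(): the state, without advancing time (a new reading comes with each control period).
- manip.capture(name): name is "scene" or "side" or "wrist"; returns the picture (420x560x3 uint8, red, green, blue); there is no depth.
- manip.camera_info(name): a dict with "camera_matrix" (3x3 intrinsics, pixels), "R" (3x3) and "t" (3): a world point X has camera coordinates R X + t. Camera axes: x right, y down, z forward; pixel columns grow to the right and rows downward; lengths in m; the calibration is good to about 2 mm. A picture is of the moment at which its call begins: read the wrist's pose just before it. camera_info takes no time and is no camera call; for the wrist camera it gives the pose at the moment of the call.
- manip.finish_job(): hands the job in; it is judged then, once.
The state is a dict: "time": time; "joints": joint angles; "joint_vel": joint speeds; "joint_torque": joint torques, N m; "eef_pos": TCP position; "eef_rot": TCP orientation; "wrist_force": force on the tool from outside, world axes, zero at the start; "ft_torque": the same for the moment, N m; "gripper_width": opening from 0.0 (shut) to 1.0 (fully open); "gripper_force": force on a finger pad.
Only numpy, scipy, OpenCV 4.12 (cv2) and the standard library are available. Lean on these libraries where they do the work, as an engineer would, in place of code of your own. Each camera call takes 0.05 s, during which the arm holds its last target. There are 200 camera calls.

## Task

Pick up the blue carrier tray that holds the amber vials by its yellow carrying bar, keep it level and stack it on the white base tray, either way round, so that its four corners sit level and fully down on the seats between the orange corner lugs. Lower it gently rather than letting it drop, let go, and leave the base tray and the blue tray of white-lidded jars where they stand.

Things in the scene. Friction and masses are not known exactly. Their poses are not given: they have to be found in the camera images.
- vial_tray: Loose blue tray, 0.3-0.55 kg: open box 160 (x) x 120 (y) x 30 mm high, walls 4. Yellow carrying bar over its middle: 76 long (x), 14 thick (y), 63 to 85 mm above the underside, on two posts; free on both sides. Holds eight fixed amber vials with black caps, in rows along the short sides (|x| over 48), 46 mm high. Origin: centre of the underside; x along the long side, z up.
- jar_tray: Loose blue tray, 0.3-0.55 kg: open box 160 (x) x 120 (y) x 30 mm high, walls 4. Yellow carrying bar over its middle: 76 long (x), 14 thick (y), 63 to 85 mm above the underside, on two posts; free on both sides. Holds four fixed jars with white lids near the corners (|x| over 37, |y| over 15), 46 mm high. Leave it alone. Origin: centre of the underside; x along the long side, z up.
- base_tray: Loose empty white tray, 0.9 kg, 176 (x) x 136 (y) mm, walls 36 high. In each corner a flat seat at height 40 mm, on which a blue tray's corners rest (its origin then 40 mm above this one, x axes parallel either way round). Origin: centre of the underside; x along the long side, z up.
- lug_tops (a point): Point in the middle of the base tray, level with the tops of its orange corner lugs, 62 mm above its underside (x, y, z as the base tray). Two lugs at each corner rise from 40 to 62 mm, leaning outwards: 166 x 126 mm apart at seat height, 188 x 148 mm at the top; 197 x 157 mm outside. They guide a 160 x 120 mm tray in.
Mind the look-alikes: they are no part of the job. What is shaped like the vial_tray but red is not meant.

How it is judged:
By the outcome, as a careful person would: the job done as asked, in the order asked, and still so for the second after the job is handed in, with the robot touching nothing.
It also fails if it takes over 46 s, if anything falls off the work surface, if the arm or the gripper's body presses on something with over 40 N, if the wrist force passes 120 N, or if a joint passes its speed limit or range.

## Working session

There is one attempt and no reset: what is moved stays moved. The work goes in short steps, Python scripts to look and compute and a shell command to move; the robot and the scene stay as the last step left them, time stands still between calls to the robot, and variables do not carry over. Pictures are saved under pics/ and viewed, at most 10 in all, crops included, and the job is handed in when it is done.

```bash
mkdir -p pics
python3 - <<'E'
from plant import manip
import cv2,numpy as np
a=manip.capture("scene");b=manip.capture("side")
cv2.imwrite("pics/scene.png",a[...,::-1]);cv2.imwrite("pics/side.png",b[...,::-1])
for n in("scene","side"):
    c=manip.camera_info(n);print(n,np.round(c["camera_matrix"],1).tolist(),np.round(-np.array(c["R"]).T@c["t"],3))
s=manip.get_state();print(s["time"],s["eef_pos"],np.round(s["eef_rot"],3).tolist(),s["gripper_width"])
E
```

```text
scene [[514.8, 0.0, 270.7], [0.0, 514.8, 199.2], [0.0, 0.0, 1.0]] [ 1.147 -0.174  0.917]
side [[481.2, 0.0, 287.3], [0.0, 481.2, 214.7], [0.0, 0.0, 1.0]] [0.119 1.206 0.884]
0.1 [0.15667964 0.63029987 0.2234762 ] [[-0.97, 0.241, -0.001], [0.241, 0.97, -0.002], [0.0, -0.002, -1.0]] 0.9980076158906175
```

View pics/scene.png

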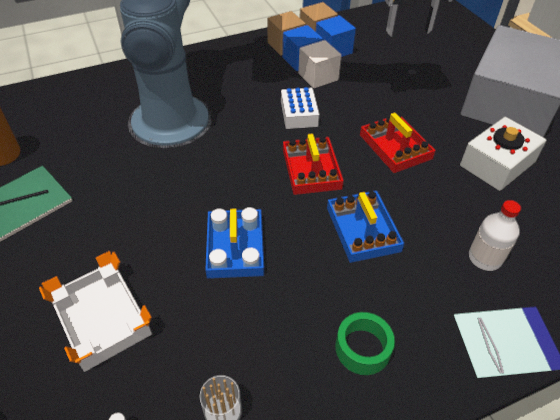

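View pics/side.png

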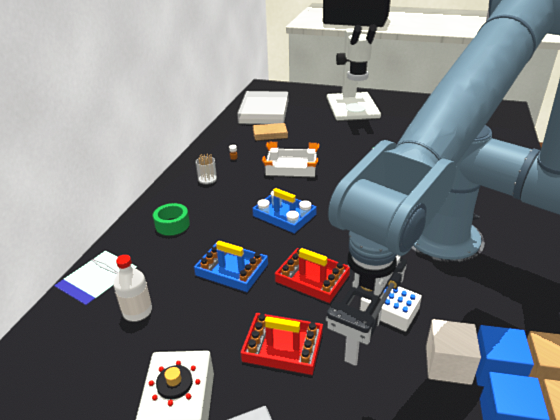

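The scene picture shows these candidates: the blue tray with amber vials at (365,225), the blue tray with white-lidded jars at (235,242), and red vial trays at (312,163) and (397,140). Only (365,225) is blue with amber vials, so that is the target. The base tray with orange lugs is at (97,315). The side view agrees, with vials at (231,265) and base at (291,160).

```bash
cat > h.py <<'E'
from plant import manip
import cv2,numpy as np
def ray(ci,px,z):
    K,R,t=(np.array(ci[k]) for k in("camera_matrix","R","t"))
    px=np.atleast_2d(np.asarray(px,float)); C=-R.T@t
    d=(R.T@np.linalg.inv(K)@np.c_[px,np.ones(len(px))].T).T
    return (C+d*((z-C[2])/d[:,2])[:,None])[:,:2]
def blobs(img,lo,hi,amin=40):
    m=cv2.inRange(cv2.cvtColor(img,cv2.COLOR_RGB2HSV),lo,hi)
    n,l,s,c=cv2.connectedComponentsWithStats(m)
    return [(c[i],s[i,4],np.argwhere(l==i)[:,::-1]) for i in range(1,n) if s[i,4]>=amin]
def rect(P):
    (c,(w,h),a)=cv2.minAreaRect((P*1000).astype(np.float32))
    if w<h: w,h,a=h,w,a+90
    return np.round(c,1),round(w,1),round(h,1),round((a+90)%180-90,1)
YEL=((22,150,80),(35,255,255));ORG=((5,170,100),(18,255,255));BLU=((100,150,60),(125,255,255))
E
python3 - <<'E'
from h import *
for n in("scene","side"):
    im=cv2.imread(f"pics/{n}.png")[...,::-1].copy();ci=manip.camera_info(n)
    for nm,c,z in(("yel",YEL,.08),("org",ORG,.055),("blu",BLU,.015)):
        for cc,a,p in blobs(im,*c):
            print(n,nm,np.round(cc),a,*rect(ray(ci,p,z)))
im=cv2.imread("pics/scene.png")
cv2.imwrite("pics/crop.png",np.hstack([cv2.resize(im[175:275,315:415],(400,400),interpolation=2),cv2.resize(im[245:375,30:160],(400,400),interpolation=2)]))
E
```

```text
scene yel [400. 124.] 251 [346.6 511. ] 92.5 29.9 0.1
scene yel [313. 146.] 189 [335.8 273.8] 96.4 18.2 -15.1
scene yel [367. 207.] 269 [555.7 296.6] 89.4 20.8 -8.9
scene yel [233. 224.] 224 [488.3  14.7] 89.6 12.8 -19.7
scene org [378. 128.] 95 [311.  472.4] 66.2 28.7 -86.0
scene org [410. 154.] 176 [425.4 495.6] 104.1 30.5 -86.6
scene org [332. 177.] 43 [425.4 284.5] 23.0 18.7 -27.1
scene org [311. 179.] 43 [412.8 234.9] 25.1 19.5 -18.6
scene org [390. 240.] 40 [638.9 310.5] 16.6 16.0 58.7
scene org [356. 247.] 40 [627.2 235.5] 16.5 15.5 56.8
scene org [108. 259.] 268 [ 462.  -246.3] 52.3 38.6 12.1
scene org [ 49. 288.] 311 [ 483.8 -362.8] 51.0 39.2 11.1
scene org [144. 317.] 159 [ 615.2 -209.3] 50.8 23.3 -30.0
scene org [ 74. 355.] 193 [ 640.8 -340.2] 52.3 23.8 54.1
scene blu [330.   3.] 264 [-376.   679.2] 163.3 72.1 66.9
scene blu [484.   9.] 626 [-111.6 1162.6] 179.6 164.9 -23.1
scene blu [319.  38.] 1912 [-174.6  548.8] 303.9 218.3 -84.2
scene blu [299.  99.] 90 [ 77.9 360.5] 112.0 10.4 -18.0
scene blu [308.  99.] 79 [ 87.3 383.8] 112.2 10.3 -17.0
scene blu [291. 100.] 83 [ 72
[... 655 characters left out ...]
61.] 44 [ 617.5 -216.8] 65.5 26.9 -58.3
side org [209. 260.] 84 [596.9 334.6] 64.6 25.0 83.6
side org [250. 269.] 109 [480.3 337.5] 94.9 20.0 81.0
side org [291. 266.] 110 [381.4 300.8] 82.4 32.5 69.7
side org [332. 280.] 115 [267.4 319.7] 103.5 25.9 75.5
side org [256. 337.] 148 [394.2 544.2] 96.2 23.2 -88.7
side org [283. 330.] 41 [342.  515.8] 74.8 9.1 7.9
side org [311. 340.] 74 [278.5 522.2] 73.4 20.4 -87.1
side org [305. 359.] 47 [274.4 576.2] 20.4 16.9 -75.4
side blu [284. 214.] 1074 [485.7  12.5] 189.1 160.0 -19.8
side blu [232. 270.] 1514 [553.3 296.8] 182.4 152.4 -9.3
side blu [ 74. 292.] 340 [908.  498.7] 126.1 26.0 -17.2
side blu [508. 376.] 5224 [-135.5  465.3] 250.3 126.9 -84.8
```

View pics/crop.png

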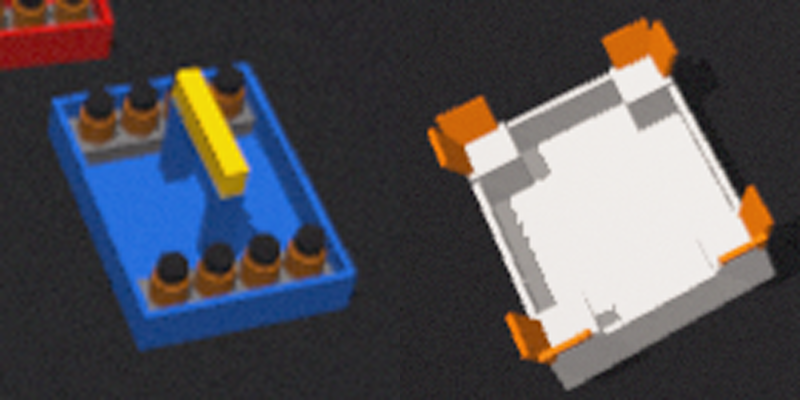

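The crop confirms it: left is the blue tray with eight amber vials and a yellow bar, right is the base tray with four orange lug pairs. The vial tray is at about (554,299) mm with yaw -9°, and the base at about (551,-289) mm with yaw about 11°. Moving over now.

```bash
python3 -m crank '[[[-0.12,-0.06,0],0],[[-0.24,-0.12,0],0],[[-0.36,-0.18,0],0],[[-0.45,-0.22,0],0],[[-0.52,-0.25,0],0]]' 1 
python3 -m crank '[[[-0.12,-0.06,0],0],[[-0.24,-0.12,0],0],[[-0.36,-0.18,0],0],[[-0.45,-0.22,0],0],[[-0.52,-0.25,0],0]]' 
python3 -m crank '[[[-0.12,-0.06,0],0],[[-0.24,-0.12,0],0],[[-0.36,-0.18,0],0],[[-0.45,-0.22,0],-0.057],[[-0.51,-0.25,0],-0.057]]'
python3 -m crank '[[[0,0,0],0],[[0,0,0],0]]'
python3 - <<'E'
from h import *
s=manip.get_state();ci=manip.camera_info("wrist");im=manip.capture("wrist");cv2.imwrite("pics/w1.png",im[...,::-1])
print(s["time"],s["eef_pos"],np.round(s["eef_rot"],4).tolist(),s["wrist_force"])
for nm,c,z in(("yel",YEL,.085),("blu",BLU,.03)):
    for cc,a,p in blobs(im,*c): print(nm,np.round(cc),a,*rect(ray(ci,p,z)))
E
```

```text
time: 0.52
eef_pos: [0.2917, 0.5184, 0.224]
eef_rot: [[-0.97, 0.243, -0.0], [0.243, 0.97, -0.001], [0.0, -0.001, -1.0]]
wrist_force: [0.1, 0.7, -0.5]
gripper_width: 0.999
gripper_force: 0.0
time: 0.93
eef_pos: [0.4251, 0.4078, 0.224]
eef_rot: [[-0.97, 0.243, -0.0], [0.243, 0.97, -0.001], [0.0, -0.001, -1.0]]
wrist_force: [-0.7, 0.8, -0.0]
gripper_width: 1.001
gripper_force: 0.0
time: 1.35
eef_pos: [0.5557, 0.2978, 0.2239]
eef_rot: [[-0.988, 0.153, -0.0], [0.153, 0.988, -0.001], [0.0, -0.001, -1.0]]
wrist_force: [0.0, 0.6, 0.8]
gripper_width: 0.994
gripper_force: 0.0
time: 1.52
eef_pos: [0.554, 0.2995, 0.2238]
eef_rot: [[-0.988, 0.156, -0.001], [0.156, 0.988, -0.0], [0.001, -0.0, -1.0]]
wrist_force: [-0.1, -0.0, 0.4]
gripper_width: 1.002
gripper_force: 0.0
1.5167 [0.55397027 0.29951722 0.22377701] [[-0.9878, 0.1556, -0.0014], [0.1556, 0.9878, -0.0001], [0.0014, -0.0003, -1.0]] [-0.05315628 -0.02317033  0.4158744 ]
yel [276. 186.] 774 [548.9 300.6] 76.0 12.5 -9.3
blu [ 59. 157.] 2691 [494.4  52.3] 161.7 77.9 -19.9
blu [297. 113.] 113 [478.9 337.2] 37.8 3.9 81.0
blu [304. 176.] 2836 [550.4 312.2] 159.0 93.8 -11.5
blu [228. 182.] 982 [542.6 250.1] 151.3 14.9 -7.1
blu [ 24. 169.] 1959 [496.5  33.8] 97.0 47.6 -21.5
blu [ 51. 198.] 57 [524.3  54.6] 10.8 8.0 70.9
blu [  4. 226.] 170 [548.7  -3.5] 22.3 16.6 -21.5
blu [ 49. 236.] 115 [568.7  37.8] 23.0 11.8 -73.2
```

View pics/w1.png

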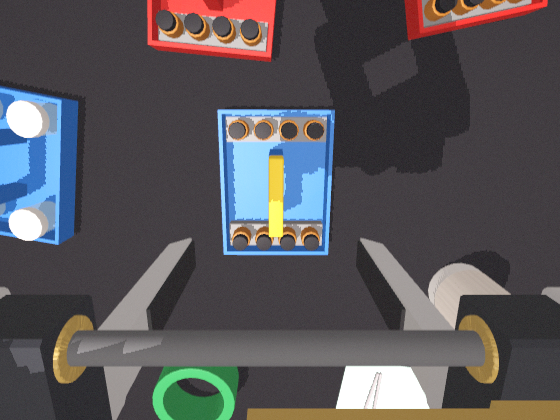

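The wrist view shows the bar at (276,186) between the jaws, in the world at (549,300.6) mm with yaw -9.3°. I need 5 mm in tool +x and 152 mm down.

```bash
python3 -m crank '[[[0.015,0,0.1],0],[[0.015,0,0.2],0],[[0.015,0,0.28],0],[[0.015,0,0.36],0],[[0.015,0,0.4],0]]' >/dev/null
python3 -m crank '[[[0,0,0.05],0],[[0,0,0.09],0],[[0,0,0.107],0],[[0,0,0.107],0],[[0,0,0.107],0]]'
python3 -m crank '[[[0,0,0],0],[[0,0,0],0],[[0,0,0],0],[[0,0,0],0],[[0,0,0],0]]' -1 35
python3 -m crank '[[[0,0,0],0],[[0,0,0],0],[[0,0,0],0],[[0,0,0],0],[[0,0,0],0]]'
python3 -m crank '[[[0,0,-0.01],0],[[0,0,-0.03],0],[[0,0,-0.06],0],[[0,0,-0.1],0],[[0,0,-0.1],0]]'
```

```text
time: 2.4
eef_pos: [0.5496, 0.3013, 0.073]
eef_rot: [[-0.988, 0.153, 0.001], [0.153, 0.988, 0.0], [-0.001, 0.0, -1.0]]
wrist_force: [-0.4, 0.1, 0.1]
gripper_width: 1.001
gripper_force: 0.0
time: 2.82
eef_pos: [0.5496, 0.3009, 0.0728]
eef_rot: [[-0.988, 0.154, 0.001], [0.154, 0.988, 0.0], [-0.001, 0.0, -1.0]]
wrist_force: [-0.0, -0.6, 1.4]
gripper_width: 0.68
gripper_force: 0.0
time: 3.23
eef_pos: [0.5494, 0.3009, 0.0723]
eef_rot: [[-0.988, 0.154, -0.0], [0.154, 0.988, -0.0], [0.0, -0.0, -1.0]]
wrist_force: [-0.5, -0.3, 0.4]
gripper_width: 0.327
gripper_force: 0.0
time: 3.65
eef_pos: [0.5506, 0.3014, 0.105]
eef_rot: [[-0.988, 0.154, 0.004], [0.154, 0.988, 0.001], [-0.003, 0.002, -1.0]]
wrist_force: [0.7, 0.7, -4.4]
gripper_width: 0.143
gripper_force: 35.0
```

The fingers only finished closing as the lift began, so the grip may be high on the bar. I'll set the tray back down and regrip.

```bash
python3 -m crank '[[[0,0,0.03],0],[[0,0,0.055],0],[[0,0,0.07],0],[[0,0,0.07],0],[[0,0,0.07],0]]'
python3 -m crank '[[[0,0,0.005],0],[[0,0,0.01],0],[[0,0,0.01],0],[[0,0,0.01],0]]'
```

```text
time: 4.07
eef_pos: [0.5494, 0.3007, 0.0844]
eef_rot: [[-0.988, 0.153, -0.002], [0.153, 0.988, -0.002], [0.002, -0.002, -1.0]]
wrist_force: [-10.6, -4.2, 20.3]
gripper_width: 0.145
gripper_force: 35.0
time: 4.4
eef_pos: [0.5494, 0.3008, 0.0843]
eef_rot: [[-0.988, 0.153, -0.003], [0.153, 0.988, -0.002], [0.003, -0.003, -1.0]]
wrist_force: [-18.8, -8.7, 36.9]
gripper_width: 0.146
gripper_force: 35.0
```

```bash
python3 -m crank '[[[0,0,-0.01],0],[[0,0,-0.01],0],[[0,0,-0.01],0],[[0,0,-0.01],0]]' -0.4
python3 -m crank '[[[0,0,0.01],0],[[0,0,0.025],0],[[0,0,0.03],0],[[0,0,0.03],0],[[0,0,0.03],0]]'
python3 -m crank '[[[0,0,0],0],[[0,0,0],0],[[0,0,0],0],[[0,0,0],0],[[0,0,0],0]]' -1 40
python3 -m crank '[[[0,0,0],0],[[0,0,0],0],[[0,0,0],0]]'
```

```text
time: 4.73
eef_pos: [0.549, 0.3007, 0.0803]
eef_rot: [[-0.988, 0.154, -0.001], [0.154, 0.988, -0.0], [0.001, -0.001, -1.0]]
wrist_force: [-0.6, -0.1, -0.6]
gripper_width: 0.296
gripper_force: 0.0
time: 5.15
eef_pos: [0.5492, 0.3008, 0.0718]
eef_rot: [[-0.988, 0.154, -0.001], [0.154, 0.988, -0.0], [0.001, -0.0, -1.0]]
wrist_force: [-1.6, -0.1, -0.8]
gripper_width: 0.299
gripper_force: 0.0
time: 5.57
eef_pos: [0.5495, 0.3008, 0.0726]
eef_rot: [[-0.988, 0.154, 0.0], [0.154, 0.988, -0.0], [-0.0, -0.0, -1.0]]
wrist_force: [0.2, 0.0, 1.1]
gripper_width: 0.145
gripper_force: 40.0
time: 5.82
eef_pos: [0.5495, 0.3008, 0.0725]
eef_rot: [[-0.988, 0.154, 0.0], [0.154, 0.988, -0.0], [-0.0, -0.0, -1.0]]
wrist_force: [-0.2, -0.7, 1.8]
gripper_width: 0.149
gripper_force: 40.0
```

```bash
python3 -m crank '[[[0,0,-0.03],0],[[0,0,-0.09],0],[[0,0,-0.17],0],[[0,0,-0.25],0],[[0,0,-0.32],0]]'
python3 -m crank '[[[0,0,-0.08],0],[[0,0,-0.16],0],[[0,0,-0.22],0],[[0,0,-0.26],0],[[0,0,-0.27],0]]'
python3 -m crank '[[[-0.01,-0.06,0],0],[[-0.03,-0.16,0],0],[[-0.05,-0.28,0],0],[[-0.065,-0.4,0],0],[[-0.08,-0.52,0],0]]'
python3 -m crank '[[[-0.02,-0.12,0],0],[[-0.04,-0.24,0],0],[[-0.06,-0.36,0],0],[[-0.07,-0.44,0],0],[[-0.07,-0.48,0],0]]'
python3 -m crank '[[[0,0,0],0],[[0,0,0],0],[[0,0,0],0]]'
python3 - <<'E'
from h import *
s=manip.get_state();ci=manip.camera_info("wrist");im=manip.capture("wrist");cv2.imwrite("pics/w2.png",im[...,::-1])
print(s["time"],s["eef_pos"],np.round(s["eef_rot"],4).tolist(),s["wrist_force"])
for cc,a,p in blobs(im,*ORG,amin=60): print(np.round(cc),a,*rect(ray(ci,p,.055)))
E
```

```text
time: 6.23
eef_pos: [0.5486, 0.3009, 0.1689]
eef_rot: [[-0.988, 0.154, -0.002], [0.154, 0.988, 0.0], [0.002, -0.0, -1.0]]
wrist_force: [0.4, 0.4, -4.4]
gripper_width: 0.144
gripper_force: 40.0
time: 6.65
eef_pos: [0.5499, 0.3013, 0.2515]
eef_rot: [[-0.988, 0.153, 0.003], [0.153, 0.988, 0.001], [-0.002, 0.002, -1.0]]
wrist_force: [-0.1, -0.0, -3.9]
gripper_width: 0.147
gripper_force: 40.0
time: 7.07
eef_pos: [0.5477, 0.1417, 0.2472]
eef_rot: [[-0.988, 0.153, -0.004], [0.153, 0.988, -0.0], [0.004, -0.001, -1.0]]
wrist_force: [0.8, 0.3, -5.1]
gripper_width: 0.144
gripper_force: 40.0
time: 7.48
eef_pos: [0.5468, -0.0052, 0.2475]
eef_rot: [[-0.988, 0.157, -0.003], [0.157, 0.988, -0.0], [0.003, -0.001, -1.0]]
wrist_force: [0.3, 0.9, -5.2]
gripper_width: 0.147
gripper_force: 40.0
time: 7.73
eef_pos: [0.5474, -0.0012, 0.2486]
eef_rot: [[-0.988, 0.153, -0.001], [0.153, 0.988, 0.001], [0.001, 0.001, -1.0]]
wrist_force: [0.2, 0.7, -5.3]
gripper_width: 0.149
gripper_force: 40.0
7.7333 [ 0.54737973 -0.00124854  0.24858366] [[-0.9883, 0.1527, -0.0013], [0.1527, 0.9883, 0.0011], [0.0014, 0.0009, -1.0]] [ 0.15915717  0.71875474 -5.25241687]
[ 27. 133.] 698 [ 449.1 -244.1] 54.8 24.3 57.2
[216. 146.] 137 [493.3 -58.8] 34.6 24.5 29.1
[257. 144.] 174 [499.5 -15.3] 35.9 28.1 52.5
[295. 143.] 159 [505.6  26.6] 35.4 26.9 -71.1
[336. 145.] 170 [513.3  70.2] 35.8 25.7 -45.2
[104. 275.] 539 [ 616.7 -212.1] 57.4 24.7 -35.5
[ 21. 301.] 472 [ 632.3 -318.2] 44.0 36.0 -0.2
```

View pics/w2.png

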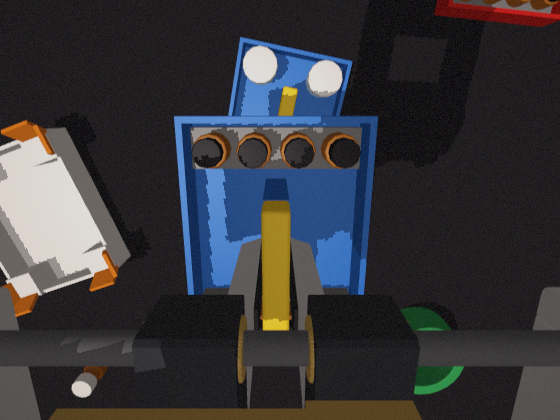

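The tray is held level, with the base on the left and its lugs at (27,133), (104,275) and (21,301). I'll shift 50 mm further so all four show, and fit a rectangle to the lug tops.

```bash
python3 -m crank '[[[-0.01,-0.06,0],0],[[-0.02,-0.13,0],0],[[-0.025,-0.165,0],0],[[-0.025,-0.165,0],0],[[-0.025,-0.165,0],0]]' | head -2
python3 -m crank '[[[0,0,0],0],[[0,0,0],0]]' | head -2
python3 - <<'E'
from h import *
s=manip.get_state();ci=manip.camera_info("wrist");im=manip.capture("wrist");cv2.imwrite("pics/w3.png",im[...,::-1])
print(s["eef_pos"])
B=[b for b in blobs(im,*ORG,amin=60)]
for cc,a,p in B: print(np.round(cc),a,*rect(ray(ci,p,.055)))
P=np.vstack([ray(ci,p,.062) for cc,a,p in B]);P=P[P[:,1]<s["eef_pos"][1]-.1]
print(rect(P))
E
```

```text
time: 8.2
eef_pos: [0.5476, -0.0518, 0.2492]
time: 8.37
eef_pos: [0.5476, -0.0515, 0.2493]
[ 0.5475751  -0.0515207   0.24931375]
[ 72. 124.] 629 [ 448.5 -244.6] 53.4 25.4 57.5
[216. 145.] 146 [ 493.4 -109.3] 35.1 24.2 30.4
[258. 144.] 171 [499.6 -65.7] 35.9 27.4 55.3
[296. 143.] 160 [506.4 -23.6] 36.0 27.7 -68.3
[336. 145.] 168 [513.2  19.8] 35.6 24.4 -49.5
[146. 270.] 505 [ 616.2 -212.7] 55.1 26.3 -32.4
[ 52. 295.] 984 [ 631.9 -329.6] 54.4 42.4 -79.0
(array([ 544.2, -287.1]), 194.2, 157.3, 10.9)
```

View pics/w3.png

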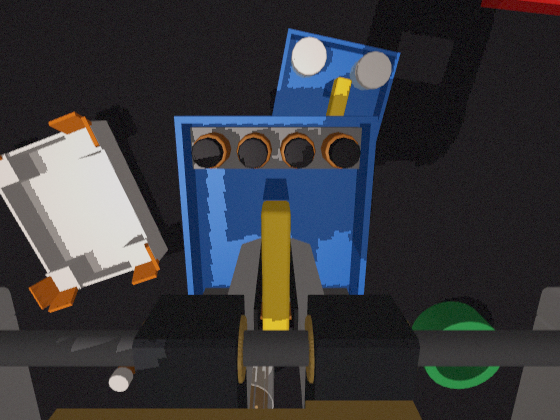

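All four corners are evident, though the far-left lug is cut off at the frame edge. The fitted rectangle is 194x157 mm (expected 197x157), giving a base centre of (544,-287) mm and yaw 10.9°.

```bash
python3 -m crank '[[[-0.01,-0.06,0],0],[[-0.02,-0.14,0],0],[[-0.035,-0.24,0],0],[[-0.045,-0.33,0],0],[[-0.056,-0.4,0],0]]' | head -2
python3 -m crank '[[[-0.013,-0.09,0],-0.05],[[-0.028,-0.18,0],-0.11],[[-0.04,-0.27,0],-0.17],[[-0.05,-0.34,0],-0.2],[[-0.053,-0.378,0],-0.219]]' | head -2
python3 -m crank '[[[0,0,0],0],[[0,0,0],0],[[0,0,0],0]]'
python3 - <<'E'
from h import *
cv2.imwrite("pics/s4.png",np.hstack([cv2.resize(manip.capture("scene")[180:400,0:220],(400,400)),cv2.resize(manip.capture("side")[70:200,220:350],(400,400))])[...,::-1])
E
```

```text
time: 8.83
eef_pos: [0.5456, -0.1749, 0.2494]
time: 9.25
eef_pos: [0.544, -0.2902, 0.2493]
time: 9.5
eef_pos: [0.5442, -0.2871, 0.2492]
eef_rot: [[-0.982, -0.189, -0.0], [-0.189, 0.982, 0.001], [0.0, 0.001, -1.0]]
wrist_force: [-0.2, 0.2, -5.5]
gripper_width: 0.143
gripper_force: 40.0
```

View pics/s4.png

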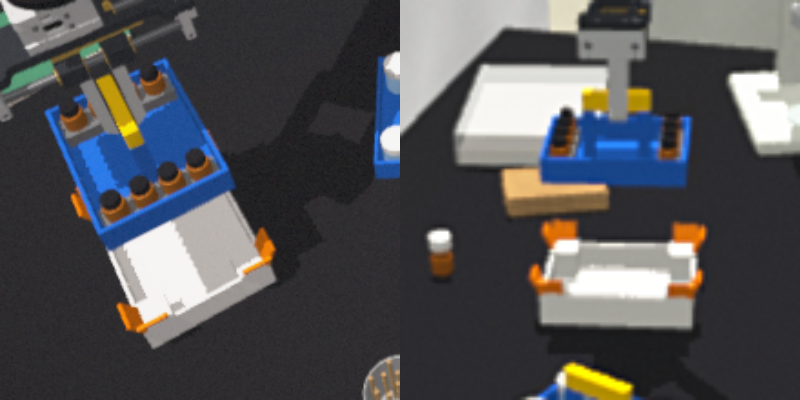

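The tray hangs level and aligned above the base in both views. When seated, the TCP should be at z ≈ 0.1125.

```bash
python3 -m crank '[[[0,0,0.08],0],[[0,0,0.17],0],[[0,0,0.25],0],[[0,0,0.31],0],[[0,0,0.35],0]]' | head -2
python3 -m crank '[[[0,0,0.01],0],[[0,0,0.02],0],[[0,0,0.03],0],[[0,0,0.04],0],[[0,0,0.05],0]]'
python3 -m crank '[[[0,0,0.01],0],[[0,0,0.02],0],[[0,0,0.03],0],[[0,0,0.03],0],[[0,0,0.03],0]]'
```

```text
time: 10.02
eef_pos: [0.5432, -0.2864, 0.1418]
time: 10.43
eef_pos: [0.5448, -0.2887, 0.1305]
eef_rot: [[-0.982, -0.189, 0.002], [-0.189, 0.982, -0.002], [-0.002, -0.002, -1.0]]
wrist_force: [0.2, -0.3, -5.4]
gripper_width: 0.147
gripper_force: 40.0
time: 10.85
eef_pos: [0.5439, -0.2881, 0.1201]
eef_rot: [[-0.982, -0.189, -0.0], [-0.189, 0.982, 0.0], [0.0, 0.0, -1.0]]
wrist_force: [-0.4, -0.2, -4.3]
gripper_width: 0.143
gripper_force: 40.0
```

```bash
python3 -m crank '[[[0,0,0.005],0],[[0,0,0.01],0],[[0,0,0.013],0],[[0,0,0.013],0],[[0,0,0.013],0]]'
python3 -m crank '[[[0,0,0.005],0],[[0,0,0.009],0],[[0,0,0.011],0],[[0,0,0.011],0],[[0,0,0.011],0]]'
```

```text
time: 11.27
eef_pos: [0.544, -0.2882, 0.1164]
eef_rot: [[-0.982, -0.189, -0.0], [-0.189, 0.982, 0.0], [0.0, 0.0, -1.0]]
wrist_force: [0.9, -0.2, -4.3]
gripper_width: 0.148
gripper_force: 40.0
time: 11.68
eef_pos: [0.544, -0.2881, 0.1131]
eef_rot: [[-0.982, -0.189, -0.0], [-0.189, 0.982, 0.0], [0.0, 0.0, -1.0]]
wrist_force: [0.2, 0.0, -5.4]
gripper_width: 0.148
gripper_force: 40.0
```

```bash
python3 -m crank '[[[0,0,0.003],0],[[0,0,0.005],0],[[0,0,0.005],0],[[0,0,0.005],0]]'
```

```text
time: 12.02
eef_pos: [0.5442, -0.2883, 0.1125]
eef_rot: [[-0.982, -0.189, 0.0], [-0.189, 0.982, -0.0], [-0.0, -0.0, -1.0]]
wrist_force: [-2.5, 1.6, 2.4]
gripper_width: 0.149
gripper_force: 40.0
```

Contact came at exactly the expected height. Releasing, then retreating upward.

```bash
python3 -m crank '[[[0,0,0],0],[[0,0,0],0],[[0,0,0],0],[[0,0,0],0],[[0,0,0],0]]' 0.1
python3 -m crank '[[[0,0,-0.02],0],[[0,0,-0.06],0],[[0,0,-0.13],0],[[0,0,-0.22],0],[[0,0,-0.32],0]]' | head -2
python3 -m crank '[[[0.05,0,-0.1],0],[[0.12,0,-0.2],0],[[0.22,0,-0.25],0],[[0.3,0,-0.25],0],[[0.35,0,-0.25],0]]' |head -2
python3 -m crank '[[[0,0,0],0],[[0,0,0],0],[[0,0,0],0]]'
python3 - <<'E'
from h import *
cv2.imwrite("pics/s5.png",np.hstack([cv2.resize(manip.capture("scene")[180:400,0:220],(400,400)),cv2.resize(manip.capture("side")[90:240,210:360],(400,400))])[...,::-1])
E
```

```text
time: 12.43
eef_pos: [0.5442, -0.2883, 0.1118]
eef_rot: [[-0.982, -0.189, 0.001], [-0.189, 0.982, -0.0], [-0.0, -0.0, -1.0]]
wrist_force: [-0.1, 0.3, -0.5]
gripper_width: 0.467
gripper_force: 0.0
time: 12.85
eef_pos: [0.5436, -0.2878, 0.2088]
time: 13.27
eef_pos: [0.4399, -0.3089, 0.286]
time: 13.52
eef_pos: [0.4415, -0.3079, 0.2832]
eef_rot: [[-0.982, -0.189, 0.001], [-0.189, 0.982, -0.0], [-0.001, -0.001, -1.0]]
wrist_force: [0.0, 0.0, 0.4]
gripper_width: 0.549
gripper_force: 0.0
```

View pics/s5.png

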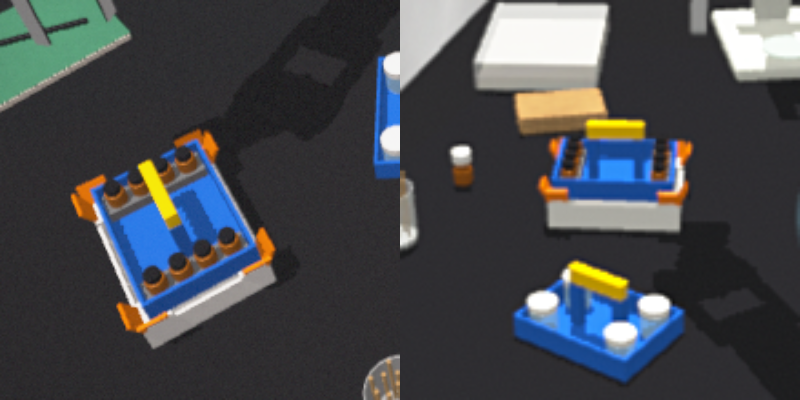

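The tray sits level inside all four lug pairs in both views. The base and the jar tray are unmoved, and the gripper is clear.

```bash
python3 -c "from plant import manip; print(manip.finish_job())"
```

```text
the job is handed in; nothing more can be done
None
```

The blue vial tray is stacked level on the white base tray between the orange lugs and released, the job was handed in at about 13.6 s of the 46 s allowed, and the pictures show the base tray and jar tray where they stood; one early grip closed too high on the bar, so I set the tray back down (up to 37 N at the wrist) and regripped it.

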